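# Pack up the grooved hone in its sliding-jaw holder

## Robot

A 6-joint arm with a two-finger parallel gripper is mounted at the origin on the work surface. World frame = base frame: x ahead of the robot, y to its left, z up, the work surface at z = 0. Lengths are in mm, angles in rad, forces in N, time in s.
With the tool pointing down it reaches from about 300 to 775 mm from the base axis. Payload 14.6 kg.
Tool frame: the origin (TCP) lies between the finger pads; the fingertips stand 25 mm ahead of it and the grasp point (between the pads) lies 6 mm ahead of it; z points along the fingers, y is the line along which they close (so a half turn about z gives the same grasp; the last joint's range is limited). The gripper opens to 94 mm and grips with 3 to 60 N. Pads are 16 mm wide; open, the fingers measure 119 mm over their backs; the gripper's body (75 mm by 177 mm) begins 78 mm behind the grasp point.
Start: joints at [1.274, 0.3, 1.521, -0, 1.321, -0.067], TCP at [125.279, 535.532, 230.446] pointing down, gripper open.
Joint ranges: [-3.03, 3.03], [-0.79, 2.21], [0.23, 2.52], [-1.04, 4.18], [0, 3.07], [-2.55, 2.55]. Speed limits (rad/s): [2.22, 2.22, 2.57, 3.14, 3.14, 3.14].

## Interface

Orientations are given as [roll, pitch, yaw] about the fixed x, y, z axes, in that order (R = Rz(yaw) Ry(pitch) Rx(roll)).
In Python, from cell import manip gives the robot as it stands. The module is installed in compiled form; this text tells all that it offers.
- The arm moves only by the tool step_arm, never from a script. Its argument "series" is one flat list of numbers, 5 for each row, row after row: the shift along the world's x, y, z in mm, then the turn about the world's z in rad, then the closure, from 0 (fully open) to 1 (shut). In form: [dx, dy, dz, spin, jaw, dx, dy, dz, spin, jaw, ...]. A call has 1 to 20 rows; each row shifts and turns the commanded pose from where the row before left it; what a row does not reach is not made up. A row lasts 1/8 s, in which the tool goes at most 62.5 mm and 10.7 degrees, less where a joint would pass 70% of its speed; a pose out of reach is approached as far as the arm can. A call is refused whole if a number of a shift passes 62.5 or a number of a turn 0.188, either way. A call with a gripper value outside its range is refused whole. The fingers move at their own pace and stop on an object; "squeeze" is the grip in N (left out, the last holds). Time passes only in rows, so rows that do not move let the fingers close. It gives the time, the measured TCP pose, the force, the opening and the grip force at its end, in the units of the state.
- manip.read_state(): the state, without advancing time (a new reading comes with each control period).
- manip.camera(name): name is "scene" or "top" or "wrist"; returns (picture, depth): 400x640x3 uint8, blue, green, red; 400x640 float32, mm along the optical axis (not along the pixel's ray), 0 where there is no reading.
- manip.camera_info(name): a dict with "fovy" (degrees; the focal length in pixels is half the picture's height over the tangent of half this angle, whatever the lens; pixels are square), "cx", "cy" (the principal point, pixels), "eye" and "orientation" of the camera in the world. Camera axes: x right, y down, z forward; pixel columns grow to the right and rows downward; lengths in mm; the calibration is good to about 2 mm. A picture is of the moment at which its call begins: read the wrist's pose just before it. camera_info takes no time and is no camera call; for the wrist camera it gives the pose at the moment of the call.
- manip.sign_off(): hands the job in; it is judged then, once.
The state is a dict: "clock": time; "joints": joint angles; "qd": joint speeds; "effort": joint torques, N m; "eef_pos": TCP position; "eef_rot": TCP orientation; "wrist_force": force on the tool from outside, world axes, zero at the start; "moment": the same for the moment, N m; "finger_gap": finger opening in mm; "finger_force": force on a finger pad.
Only numpy, scipy, OpenCV 4.12 (cv2) and the standard library are available. Lean on these libraries where they do the work, as an engineer would, in place of code of your own. Each camera call takes 0.05 s, during which the arm holds its last target. There are 200 camera calls.

## Task

The sharpening hone sits too low in its sliding-jaw holder on the kitchen counter. Slide the jaw open, take the hone out, lay all the loose metal packing plates flat and square in the holder's pocket one on another, then set the hone squarely on top of them with its grooved face upwards and push the jaw back until it is snug against hone and plates. Do not push the other kitchen things about.

Things in the scene. Friction and masses are not known exactly. Their poses are not given: they have to be found in the camera images.
- holder: Dark steel hone holder, fixed on the counter. Origin: on the counter under the pocket's centre; x: the way the jaw opens, z up. Base 12 mm high (the pocket floor), 50 mm wide in y, x = -36 to 110 mm. Fixed jaw: upright plate, clamping face at x = -22 mm, 14 mm thick, top 54 mm above the counter, 50 mm wide in y (84 mm below 24 mm). The pocket's y ends are open, so parts can be put in held by their ends.
- seat (a point): Centre of the pocket floor, 12 mm above the counter over the holder's origin, same axes; a part clamped snugly is centred over it. Two small end stops on the fixed jaw keep the lowest plates from sliding endways: x = -22 to -15 mm, inner faces at y = +-34 mm, 8 mm thick, tops 24 mm above the counter.
- jaw (a joint): Sliding jaw, in m: 0 when snug on 44 mm wide parts (hone, plates), growing as it opens along the holder's +x, stop at 0.045. Starts nearly closed. Slides with about 3 N and stays where left. Its plate is 14 mm thick (x = 22 to 36 mm at 0), 50 mm wide in y, top 54 mm above the counter.
- post (a point): The point to grip on the jaw's upright round wooden post, 22 mm in diameter: on its axis, 55 mm above the counter; the post stands 25 to 72 mm above the counter, 72 mm from the seat in x when the jaw is at 0, and slides with the jaw.
- hone_mid (a point): Centre of the hone, a loose grey stone block 44 x 62 x 44 mm (x, y, z), 0.25 kg. Its +x face has a groove, 16 mm wide, 6 mm deep, along the full 62 mm (y); x points out of it. At the start it sits in the pocket, length along the holder's y, grooved face upright against the fixed jaw (x along the holder's -x). It must end with the groove (x) up.
- plate1_mid (a point): Centre of a loose bare aluminium packing plate, 44 x 62 x 6 mm (x, y, z), 44 g, lying on the counter at the start. Three to five such plates are present; an absent one is None. In the pocket its 62 mm length lies along the holder's y.
- plate2_mid (a point): Centre of a loose bare aluminium packing plate, 44 x 62 x 6 mm (x, y, z), 44 g, lying on the counter at the start. Three to five such plates are present; an absent one is None. In the pocket its 62 mm length lies along the holder's y.
- plate3_mid (a point): Centre of a loose bare aluminium packing plate, 44 x 62 x 6 mm (x, y, z), 44 g, lying on the counter at the start. Three to five such plates are present; an absent one is None. In the pocket its 62 mm length lies along the holder's y.
- plate4_mid (a point): Centre of a loose bare aluminium packing plate, 44 x 62 x 6 mm (x, y, z), 44 g, lying on the counter at the start. Three to five such plates are present; an absent one is None. In the pocket its 62 mm length lies along the holder's y.
- plate5_mid (a point): Centre of a loose bare aluminium packing plate, 44 x 62 x 6 mm (x, y, z), 44 g, lying on the counter at the start. Three to five such plates are present; an absent one is None. In the pocket its 62 mm length lies along the holder's y.
- dish: Low round white china dish, 58 mm across, 24 mm high; not part of the job, leave it alone. Origin at the centre of its underside.
- tin: Low round steel tin, 54 mm across, 28 mm high; not part of the job, leave it alone. Origin at the centre of its underside.
- jar: Closed jar, 72 mm across, 110 mm high; not part of the job, leave it alone. Origin at the centre of its underside.
- mug: White mug, 80 mm across, 90 mm high; not part of the job, leave it alone. Origin at the centre of its underside.
- oil: Green oil bottle, 64 mm across, 200 mm high; not part of the job, leave it alone. Origin at the centre of its underside.
- timer: White kitchen timer, 60 x 60 x 50 mm; not part of the job, leave it alone. Origin at the centre of its underside.
Mind the look-alikes: they are no part of the job. What is shaped like the part that bears hone_mid but blue or orange is not meant. What is shaped like the part that bears plate5_mid but blue is not meant.

How it is judged (in metres and radians):
On the way, in this order (a step that is already met when the one before it is completed fails the run):
1. the jaw is slid open by at least 20 mm (value of joint jaw above 0.02 m), for 0.2 s.
2. the hone is out and every plate lies flat in the pocket (x of plate1_mid in the frame of seat between -0.006 and 0.03 m and y of plate1_mid in the frame of seat between -0.008 and 0.008 m and z of each of plate1_mid, plate2_mid, plate3_mid, plate4_mid, plate5_mid in the frame of seat below 0.031 m and angle between the z axis of each of plate1_mid, plate2_mid, plate3_mid, plate4_mid, plate5_mid and the z axis of seat, either way round below 0.1 rad and x of plate2_mid in the frame of seat between -0.006 and 0.03 m and y of plate2_mid in the frame of seat between -0.008 and 0.008 m and x of plate3_mid in the frame of seat between -0.006 and 0.03 m and y of plate3_mid in the frame of seat between -0.008 and 0.008 m and x of plate4_mid in the frame of seat between -0.006 and 0.03 m and y of plate4_mid in the frame of seat between -0.008 and 0.008 m and x of plate5_mid in the frame of seat between -0.006 and 0.03 m and y of plate5_mid in the frame of seat between -0.008 and 0.008 m and horizontal distance between hone_mid and seat above 0.05 m), for 0.2 s.
3. the hone stands on the plates in the pocket, grooved face up (angle between hone_mid's own x axis and vertical below 0.12 rad and angle between the y axis of hone_mid and the y axis of seat, either way round below 0.12 rad and y of hone_mid in the frame of seat between -0.009 and 0.009 m and z of hone_mid in the frame of seat between 0.036 and 0.056 m and x of hone_mid in the frame of seat between -0.006 and 0.03 m), for 0.2 s.
At the end, for the whole second after the job is handed in: Every plate lies flat (0.1 rad) and square (0.12 rad) in the pocket, centred within 6 mm across and 8 mm along the jaws; the hone rests on top of the plates, grooved face up and square within 0.12 rad, within 6 mm across and 9 mm along the jaws; the jaw is within 4 mm of snug; all at rest (x of plate1_mid in the frame of seat between -0.006 and 0.006 m and y of plate1_mid in the frame of seat between -0.008 and 0.008 m and z of each of plate1_mid, plate2_mid, plate3_mid, plate4_mid, plate5_mid in the frame of seat below 0.031 m and angle between the z axis of each of plate1_mid, plate2_mid, plate3_mid, plate4_mid, plate5_mid and the z axis of seat, either way round below 0.1 rad and angle between the y axis of each of plate1_mid, plate2_mid, plate3_mid, plate4_mid, plate5_mid, hone_mid and the y axis of seat, either way round below 0.12 rad and x of plate2_mid in the frame of seat between -0.006 and 0.006 m and y of plate2_mid in the frame of seat between -0.008 and 0.008 m and x of plate3_mid in the frame of seat between -0.006 and 0.006 m and y of plate3_mid in the frame of seat between -0.008 and 0.008 m and x of plate4_mid in the frame of seat between -0.006 and 0.006 m and y of plate4_mid in the frame of seat between -0.008 and 0.008 m and x of plate5_mid in the frame of seat between -0.006 and 0.006 m and y of plate5_mid in the frame of seat between -0.008 and 0.008 m and angle between hone_mid's own x axis and vertical below 0.12 rad and y of hone_mid in the frame of seat between -0.009 and 0.009 m and z of hone_mid in the frame of seat between 0.036 and 0.056 m and linear speed of hone below 0.02 m/s and x of hone_mid in the frame of seat between -0.006 and 0.006 m and value of joint jaw below 0.004 m); the robot touches nothing.
It fails at once if another kitchen thing (dish, tin, jar, mug, oil bottle, timer) is pushed more than 6 cm away or knocked over (distance of any of dish, tin, jar, mug, oil, timer from where it was at the start of the episode above 0.06 m or angle between any of dish, tin, jar, mug, oil, timer's own z axis and vertical above 0.7 rad).
Of plate1, plate2, plate3, plate4, plate5 only 3 to 5 are there at a start; the rules pass over those that are not, and their reading is None.
At some moment in a run one of plate1, plate2, plate3, plate4, plate5 may be knocked a few centimetres aside while the robot is not near it.
It also fails if it takes over 210 s, if anything falls off the work surface, if the arm or the gripper's body presses on something with over 40 N, if the wrist force passes 120 N, or if a joint passes its speed limit or range.

## Working session

There is one attempt and no reset: what is moved stays moved. The work goes in short steps, Python scripts to look and compute and a tool call to move; the robot and the scene stay as the last step left them, time stands still between calls to the robot, and variables do not carry over. Pictures are saved under pics/ and viewed, at most 14 in all, crops included, and the job is handed in when it is done.

Besides the shell and the picture viewer there is one more tool, called after "Call:" as a command line: name --argument value ..., lists and objects as JSON in quotes. step_arm: Moves the arm, as the interface text tells. Its arguments: {"type":"object","properties":{"series":{"type":"array"},"squeeze":{"type":"number"}},"required":["series"]}

```bash
mkdir -p pics
cat > h.py <<'E'
import numpy as np, cv2
from cell import manip
from scipy.spatial.transform import Rotation as R
def info(n):
    i=manip.camera_info(n); o=np.array(i["orientation"],float)
    M=o if o.shape==(3,3) else (R.from_euler('xyz',o).as_matrix() if o.size==3 else R.from_quat(o).as_matrix())
    return 200/np.tan(np.radians(i["fovy"])/2),i["cx"],i["cy"],np.array(i["eye"],float),M
def cloud(n,d):
    f,cx,cy,e,M=info(n); v,u=np.mgrid[0:400,0:640]
    return np.stack([(u-cx)/f*d,(v-cy)/f*d,d],-1)@M.T+e
def ray(n,u,v,z):
    f,cx,cy,e,M=info(n); r=M@np.array([(u-cx)/f,(v-cy)/f,1]); return e+r*(z-e[2])/r[2]
def shot(n,name):
    p,d=manip.camera(n); cv2.imwrite(f"pics/{name}.png",p); np.save(f"{name}.npy",cloud(n,d)); return p,d
E
python3 - <<'E'
from h import *
print(manip.read_state())
for n in("scene","top","wrist"):
    print(n,manip.camera_info(n)); shot(n,n)
P=np.load("top.npy"); print(P[200,320],P[50,50],P[350,600])
E
```

```text
{'clock': 0.0, 'joints': array([ 1.27441930e+00,  3.00489970e-01,  1.52157034e+00, -2.93767364e-05,
        1.32066658e+00, -6.66162994e-02]), 'qd': array([ 7.92052102e-04,  1.08881944e-03, -4.07024279e-04,  5.52075252e-04,
        1.26908054e-03, -5.00290709e-05]), 'effort': array([ 5.61427732e-04, -5.31784201e+01, -3.52737808e+01,  7.08972942e-02,
        2.43730098e-02, -7.03275646e-05]), 'eef_pos': array([125.21289499, 535.32930169, 229.88049975]), 'eef_rot': array([-3.14045904e+00, -4.71112183e-05,  2.91183919e+00]), 'wrist_force': array([-0.61837451, -0.35919847,  0.2670009 ]), 'moment': array([-0.02891837,  0.01365016, -0.01230521]), 'finger_force': 0.0, 'finger_gap': 94.1312007958178}
scene {'fovy': 57.78604469005471, 'cx': 319.80090597647205, 'cy': 196.2828606542938, 'eye': array([1048.52813975,   43.31669234,  727.81819626]), 'orientation': array([-2.4858559 ,  0.01301459,  1.66486118])}
top {'fovy': 42.879884432574435, 'cx': 332.14105032354036, 'cy': 195.24862828378573, 'eye': array([ 353.93625502,  -42.9649072 , 1382.08050033]), 'orientation': array([-3.00236142,  0.01628944, -1.54624824])}
wrist {'fovy': 58.70196701661293, 'cx': 315.97369550268087, 'cy': 201.98217941560543, 'eye': array([ 60.02025134, 550.07674838, 384.29993219]), 'orientation': array([2.91136727e+00, 8.97181322e-04, 1.34180288e+00])}
[532.93163597  17.13877984   1.75944952] [1277.799445   1272.23789767 -754.67208285] [ 1.55372695e+02 -7.23761652e+02  3.59729536e-01]
```

View pics/top.png

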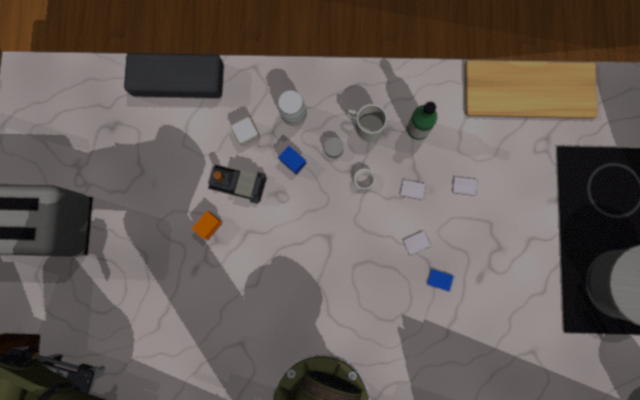

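View pics/scene.png

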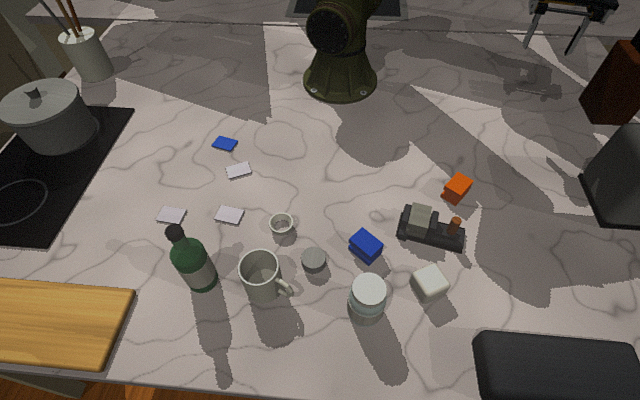

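Top view: holder (237,182) with its post at (217,175) and the grey hone at (249,183). Bare plates at (412,189), (465,185) and (416,242). Candidates to reject: orange block (207,225), blue block (292,160), blue plate (440,280), tin (333,147).

Run:
```python
from h import *
for n,boxes in(("top",dict(p1=(412,189,16),p2=(465,185,16),p3=(416,242,16),hold=(237,182,32))),("scene",dict(p1=(229,214,20),p2=(171,214,20),p3=(238,170,18),hold=(432,227,38)))):
    P=np.load(n+".npy")
    for k,(u,v,r) in boxes.items():
        Q=P[v-r:v+r,u-r:u+r].reshape(-1,3)
        bands=[(3.5,9)] if k[0]=='p' else [(9,18),(46,53),(53.5,60),(66,80)]
        for a,b in bands:
            S=Q[(Q[:,2]>a)&(Q[:,2]<b)]
            if len(S)>8: print(n,k,(a,b),len(S),np.round(np.median(S[:,2]),1),[np.round(x,1) for x in cv2.minAreaRect(S[:,:2].astype(np.float32))])
s=cv2.imread("pics/scene.png")
cv2.imwrite("pics/c1.png",np.hstack([cv2.resize(s[180:260,380:490],None,fx=4,fy=4,interpolation=2),cv2.resize(s[155:235,150:250],(350,320),interpolation=2)]))
```

```text
top p1 (3.5, 9) 285 5.8 [array([ 571.1, -230.5]), array([83.4, 82.1]), np.float64(0.6)]
top p2 (3.5, 9) 273 5.5 [array([ 584.4, -377.9]), array([85.7, 82.6]), np.float64(1.1)]
top p3 (3.5, 9) 290 5.8 [array([ 425.9, -242.9]), array([83.7, 83.3]), np.float64(0.1)]
top hold (9, 18) 191 12.1 [array([545.8, 254.4]), array([148.3, 129.6]), np.float64(78.5)]
top hold (46, 53) 194 51.0 [array([553.5, 251. ]), array([ 82.6, 159.6]), np.float64(21.9)]
top hold (53.5, 60) 379 55.8 [array([571.2, 233.4]), array([115.3,  62.2]), np.float64(75.6)]
top hold (66, 80) 52 70.5 [array([584.1, 286. ]), array([20.2, 20. ]), np.float64(32.8)]
scene p1 (3.5, 9) 377 5.9 [array([ 567.3, -236.8]), array([102. ,  68.7]), np.float64(43.3)]
scene p2 (3.5, 9) 382 5.9 [array([ 582.5, -375.9]), array([62.3, 74.1]), np.float64(22.6)]
scene p3 (3.5, 9) 288 5.7 [array([ 428.3, -246.1]), array([61.8, 70.6]), np.float64(19.0)]
scene hold (9, 18) 419 12.0 [array([525.3, 260.2]), array([146.7, 189.5]), np.float64(77.7)]
scene hold (46, 53) 164 51.2 [array([585.7, 262.3]), array([153.9, 156.3]), np.float64(26.3)]
scene hold (53.5, 60) 595 55.5 [array([572.3, 237.7]), array([120.8,  64.1]), np.float64(77.6)]
scene hold (66, 80) 75 71.0 [array([587.7, 286.8]), array([18.6, 19.7]), np.float64(15.4)]
```

View pics/c1.png

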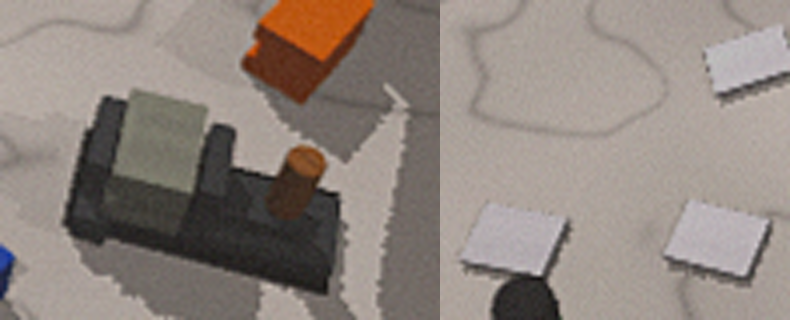

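The crop shows the grey hone in the holder with its groove side against the fixed jaw, and three bare plates. The orange and blue parts are the look-alikes. I'm moving over the holder for a wrist view.

Call:
step_arm --series '[45,-30,0,-0.157,0,45,-30,0,-0.157,0,45,-30,0,-0.157,0,45,-30,0,-0.157,0,45,-30,0,-0.157,0,45,-30,0,-0.157,0,45,-30,0,-0.157,0,45,-30,0,-0.157,0,45,-30,0,-0.157,0,35,-30,30,-0.157,0,0,0,0,0,0]'

```text
clock: 1.52
eef_pos: [567.4, 233.6, 261.7]
eef_rot: [3.139, -0.001, 1.337]
wrist_force: [0.0, 0.3, -1.3]
finger_gap: 93.8
finger_force: 0.0
```

Run:
```python
from h import *
s=manip.read_state(); print(s["eef_pos"],s["eef_rot"],s["joints"])
shot("wrist","w1")
```

```text
[567.41303806 233.55421148 261.67496696] [ 3.13945098e+00 -1.07841354e-03  1.33673618e+00] [ 3.30887913e-01  4.22661617e-01  1.28314449e+00 -2.37990731e-04
  1.43340031e+00  5.64981528e-01]
```

View pics/w1.png

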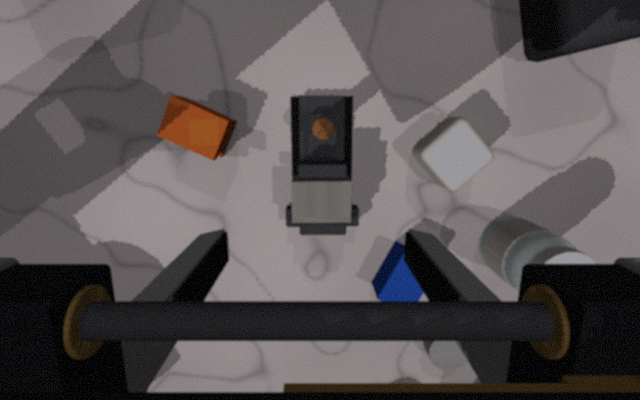

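Wrist view: post at (322,128), hone top spanning (292-352,178-222), fixed jaw at (322,228), base end at row 97. I'm computing the positions now.

Run:
```python
from h import *
P=np.load("w1.npy")
for u,v in((322,128),(322,150),(322,170),(322,190),(322,200),(322,212),(322,228),(296,130),(347,130),(322,103)): print((u,v),np.round(P[v,u],1))
q=lambda m:cv2.minAreaRect(m.astype(np.float32))
Q=P[80:240,280:365].reshape(-1,3); Q=Q[(Q[:,1]>150)]
p,_=cv2.imread("pics/w1.png"),0
S=Q[(Q[:,2]>66)&(Q[:,2]<78)]; print("post",len(S),np.median(S,0),q(S[:,:2]))
H=P[182:218,296:348].reshape(-1,3); print("hone",np.median(H,0),H[:,2].std())
z=56
c=[ray("wrist",*a,z) for a in((292,178),(352,178),(352,222),(292,222))]
for a in c: print(np.round(a,1))
print("hone c",np.mean(c,0))
for a in((292,97),(352,97)): print(ray("wrist",*a,12))
for a in((287,206),(358,206),(287,223),(358,223)): print(ray("wrist",*a,24))
print("postray",ray("wrist",322,128,72))
```

```text
(322, 128) [583.3 288.6  69.7]
(322, 150) [578.4 264.3  23.1]
(322, 170) [574.  247.2  53.5]
(322, 190) [569.4 227.   54.1]
(322, 200) [567.  216.8  54.7]
(322, 212) [564.1 204.1  54.4]
(322, 228) [560.1 186.5  52.6]
(296, 130) [554.5 291.2   1.9]
(347, 130) [611.1 278.    1.5]
(322, 103) [589.8 313.   11.4]
post 407 [583.3735643  288.91993437  70.29030625] ((583.3974609375, 288.96002197265625), (20.713436126708984, 20.791154861450195), 32.040489196777344)
hone [566.78236316 217.50263522  54.64895451] 27.533623728402667
[542.4 246.5  56. ]
[602.  232.6  56. ]
[592.4 186.8  56. ]
[531.1 201.1  56. ]
hone c [566.98899141 216.73690139  56.        ]
[559.38599763 326.53458126  12.        ]
[622.94034823 311.68720914  12.        ]
[525.75621844 211.9958622   24.        ]
[604.01262117 193.74684214  24.        ]
[520.83157402 192.55660925  24.        ]
[599.9832119  174.10447051  24.        ]
postray [583.24804685 288.66933952  72.        ]
```

Run:
```python
import cv2
p=cv2.imread("pics/w1.png"); cv2.imwrite("pics/c2.png",cv2.resize(p[85:245,270:375],None,fx=3.7,fy=3.7,interpolation=2))
```

```text
(no output)
```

View pics/c2.png

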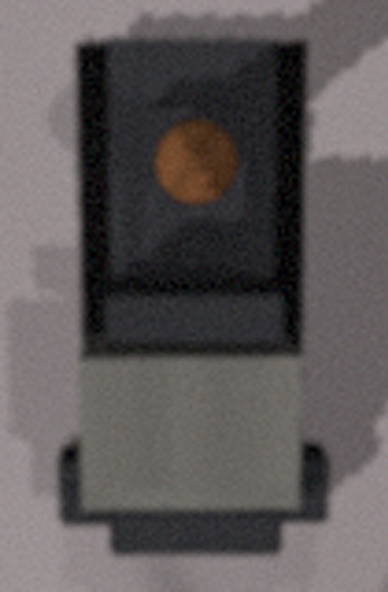

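Call:
step_arm --series '[8,28,0,0.005,0,8,27,-30,0,0,0,0,-50,0,0,0,0,-50,0,0,0,0,-40,0,0,0,0,-30,0,0,0,0,0,0,0,0,0,0,0,1,0,0,0,0,1,0,0,0,0,1,0,0,0,0,1,0,0,0,0,1,0,0,0,0,1]' --squeeze 40

```text
clock: 3.2
eef_pos: [581.3, 290.5, 60.5]
eef_rot: [3.142, -0.0, 1.347]
wrist_force: [-0.0, 0.2, 0.3]
finger_gap: 37.0
finger_force: 0.0
```

Call:
step_arm --series '[0,0,0,0,1,0,0,0,0,1,0,0,0,0,1,1,4,0,0,1,1,5,0,0,1,1,5,0,0,1,1,5,0,0,1,1,5,0,0,1,1,5,0,0,1,1,5,0,0,1,2,5,0,0,1,0,0,0,0,1,0,0,0,0,1]'

```text
clock: 4.82
eef_pos: [595.7, 326.9, 60.5]
eef_rot: [3.13, -0.002, 1.344]
wrist_force: [44.0, -7.8, -19.8]
finger_gap: 21.6
finger_force: 40.0
```

Call:
step_arm --series '[0,0,0,0,0.5,0,0,0,0,0,0,0,0,0,0,0,0,0,0,0,0,0,40,0,0,0,0,60,0,0,0,0,60,0,0,-8,-35,40,0,0,-8,-35,0,0,0,-8,-40,0,0,0,0,0,0,0,0,0,0,0,0,0]'

```text
clock: 6.32
eef_pos: [566.3, 220.1, 260.6]
eef_rot: [3.141, -0.0, 1.347]
wrist_force: [0.6, 0.2, -0.1]
finger_gap: 94.0
finger_force: 0.0
```

Run:
```python
from h import *
s=manip.read_state(); print(s["eef_pos"],s["eef_rot"],s["wrist_force"])
p,_=shot("wrist","w2"); cv2.imwrite("pics/c3.png",p[0:260,120:520])
P=np.load("w2.npy").reshape(-1,3); 
S=P[(P[:,2]>66)&(P[:,2]<78)&(abs(P[:,0]-593)<30)&(abs(P[:,1]-327)<30)]; print(len(S),cv2.minAreaRect(S[:,:2].astype(np.float32)))
```

```text
[566.30736465 220.10896535 260.61903455] [ 3.14144155e+00 -3.69781803e-04  1.34698244e+00] [ 0.55330012  0.18232706 -0.12900614]
462 ((594.0216064453125, 325.2353210449219), (20.62425422668457, 21.16795539855957), 78.06758880615234)
```

View pics/c3.png

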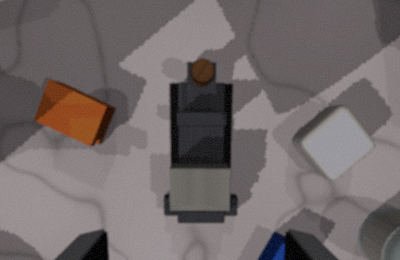

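The jaw is open by about 40 mm (post at (203,70) in the crop) and the hone is still against the fixed jaw. Next I take the hone by its ends.

Call:
step_arm --series '[1,-3,-50,0,0,0,0,-60,0,0,0,0,-50,0,0,0,0,-30,0,0,0,0,-17,0,0,0,0,0,0,0,0,0,0,0,1,0,0,0,0,1,0,0,0,0,1,0,0,0,0,1,0,0,0,0,1,0,0,0,0,1,0,0,0,0,1]' --squeeze 20

```text
clock: 8.0
eef_pos: [567.7, 216.6, 54.1]
eef_rot: [3.14, -0.001, 1.347]
wrist_force: [0.4, 0.2, 5.3]
finger_gap: 61.6
finger_force: 20.0
```

Call:
step_arm --series '[0,0,30,0,1,0,0,50,0,1,0,0,20,0,1,-29,-27,0,0,1,-30,-27,0,0,1,-30,-27,0,0,1,-29,-26,0,0,1,0,0,-40,0,1,0,0,-40,0,1,0,0,-20,0,1,0,0,-8,0,1,0,0,-3,0,1,0,0,0,0,1]'

```text
clock: 9.62
eef_pos: [449.6, 109.6, 43.0]
eef_rot: [3.141, -0.0, 1.347]
wrist_force: [-0.5, -0.7, -1.7]
finger_gap: 61.9
finger_force: 20.0
```

Call:
step_arm --series '[0,0,0,0,0.1,0,0,0,0,0.1,0,0,0,0,0.1,-1.5,-6.5,-5,0,0.1,-1.5,-6.5,-10,0,0.1,0,0,0,0,0.1,0,0,0,0,1,0,0,0,0,1,0,0,0,0,1,0,0,0,0,1,0,0,0,0,1,0,0,8,0,1,0,0,10,0,1,0,0,12,0,1,0,0,0,0,1,0,0,0,0,1]' --squeeze 4

```text
clock: 11.62
eef_pos: [446.2, 96.5, 57.4]
eef_rot: [-3.142, 0.0, 1.347]
wrist_force: [-0.1, 0.8, -3.2]
finger_gap: 61.5
finger_force: 4.0
```

Run:
```python
from h import *
p,_=shot("scene","s2"); cv2.imwrite("pics/c4.png",cv2.resize(p[120:260,310:480],None,fx=4,fy=4,interpolation=2))
```

```text
(no output)
```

View pics/c4.png

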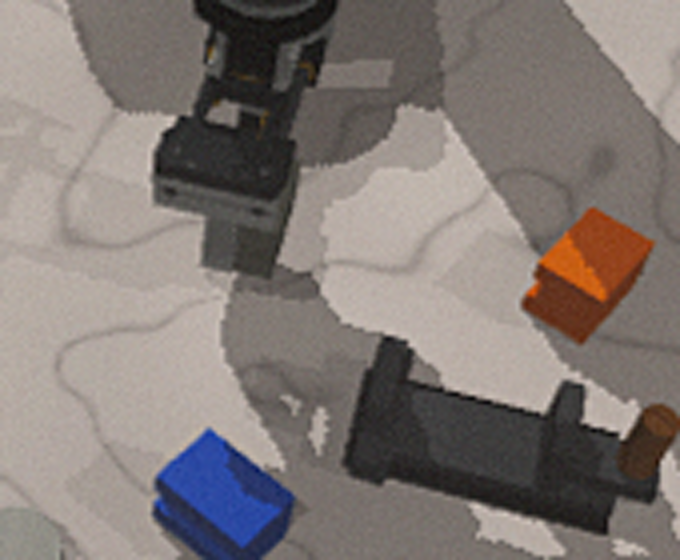

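Run:
```python
from h import *
P=np.load("s2.npy").reshape(-1,3); c=np.array([446.2,96.5]); u=np.array([.222,.975]); v=np.array([-.975,.222])
a=(P[:,:2]-c)@u; b=(P[:,:2]-c)@v; z=P[:,2]
m=(b<-27)&(b>-50)&(abs(a)<50)&(z>6)&(z<120)
for lo in range(-45,50,6):
    k=m&(a>=lo)&(a<lo+6)
    if k.sum(): print(lo,k.sum(),np.round([z[k].min(),z[k].max(),np.median(b[k])],0))
```

```text
-15 1 [ 59.  59. -39.]
-9 34 [ 42.  88. -42.]
-3 29 [ 41.  87. -42.]
3 32 [ 43.  87. -42.]
9 36 [ 32.  80. -30.]
15 29 [ 31.  73. -29.]
21 28 [ 31.  70. -30.]
27 32 [ 30.  74. -30.]
33 3 [ 47.  71. -29.]
```

Call:
step_arm --series '[0,0,-14,0,1,0,0,-14,0,1,0,0,-2,0,1,0,0,0,0,0.1,0,0,0,0,0.1,1.5,6.5,0,0,0.1,1.5,6.5,0,0,0.1,0,0,0,0,1,0,0,0,0,1,0,0,0,0,1,0,0,0,0,1,0,0,0,0,1,0,0,30,0,1,0,0,40,0,1,0,0,30,0,1,0,0,0,0,1]' --squeeze 8

```text
clock: 13.68
eef_pos: [450.0, 109.6, 128.8]
eef_rot: [3.138, -0.001, 1.347]
wrist_force: [-0.6, -0.3, -3.3]
finger_gap: 62.2
finger_force: 8.0
```

Call:
step_arm --series '[29,26,0,0,1,29,26,0,0,1,29,26,0,0,1,29,25.5,0,0,1,0,0,0,0,1,0,0,-20,0,1,0,0,-20,0,1,0,0,-4,0,1,0,0,-3,0,1,0,0,-3,0,1,0,0,-3,0,1,0,0,0,0,1]'

```text
clock: 15.18
eef_pos: [565.5, 213.7, 75.4]
eef_rot: [3.141, -0.002, 1.347]
wrist_force: [-2.7, 3.6, 1.6]
finger_gap: 62.2
finger_force: 8.0
```

Call:
step_arm --series '[0.2,1,-2,0,1,0.2,1,-2,0,1,0.3,1,-2,0,1,0,0,-1.5,0,1,0,0,0,0,1]'

```text
clock: 15.8
eef_pos: [566.1, 216.3, 67.0]
eef_rot: [3.141, -0.001, 1.347]
wrist_force: [-1.7, 3.8, 2.9]
finger_gap: 61.7
finger_force: 8.0
```

Run:
```python
from h import *
p,_=shot("scene","s3"); cv2.imwrite("pics/c5.png",cv2.resize(p[140:260,360:500],None,fx=4,fy=4,interpolation=2))
```

```text
(no output)
```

View pics/c5.png

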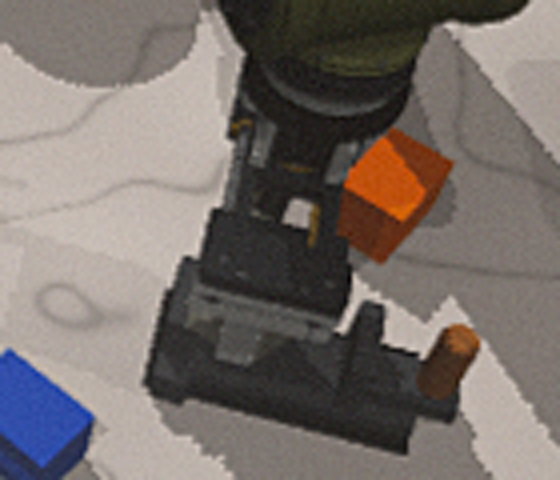

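Call:
step_arm --series '[0,0,30,0,1,0,0,50,0,1,-29,-27,0,0,1,-29,-27,0,0,1,-29,-26,0,0,1,-29,-26,0,0,1,0,0,-40,0,1,0,0,-40,0,1,0,0,-20,0,1,0,0,-5,0,1,0,0,-3,0,1,0,0,-3,0,1,0,0,-2,0,1,0,0,-3,0,1,0,0,-2,0,1,0,0,0,0,1]'

```text
clock: 17.85
eef_pos: [450.0, 110.0, 29.1]
eef_rot: [3.142, -0.0, 1.347]
wrist_force: [-0.1, 0.0, 1.4]
finger_gap: 61.8
finger_force: 8.0
```

Call:
step_arm --series '[0,0,0,0,0.1,0,0,0,0,0,0,0,0,0,0,0,0,20,0,0,0,0,60,0,0,0,0,60,0,0,-5,-20,60,0,0,-4,-19,0,0,0,0,0,0,0,0]'

```text
clock: 18.98
eef_pos: [441.0, 70.8, 228.4]
eef_rot: [3.141, -0.0, 1.345]
wrist_force: [-0.4, -0.3, 0.1]
finger_gap: 93.8
finger_force: 0.0
```

Run:
```python
from h import *
p,_=shot("wrist","w3"); cv2.imwrite("pics/c6.png",cv2.resize(p[90:290,220:420],None,fx=2.5,fy=2.5,interpolation=2))
P=np.load("w3.npy").reshape(-1,3); m=(abs(P[:,0]-450)<70)&(abs(P[:,1]-110)<70)&(P[:,2]>38)&(P[:,2]<60)
S=P[m]; print(len(S),cv2.minAreaRect(S[:,:2].astype(np.float32)),np.percentile(S[:,2],[5,25,50,75,95]))
u=np.array([.222,.975]);a=(S[:,:2]-[450,110])@u
for lo in range(-30,30,4):
    k=(a>=lo)&(a<lo+4)
    if k.sum(): print(lo,k.sum(),np.round(np.median(S[k,2]),1))
```

```text
2987 ((446.0671691894531, 101.48098754882812), (43.04295349121094, 61.984413146972656), 76.9305419921875) [42.22628348 42.9534313  43.46340881 43.94909455 44.68573305]
-30 256 43.5
-26 254 43.4
-22 261 43.4
-18 295 43.4
-14 285 43.6
-10 263 43.5
-6 263 43.5
-2 294 43.4
2 295 43.6
6 260 43.5
10 198 43.4
```

View pics/c6.png

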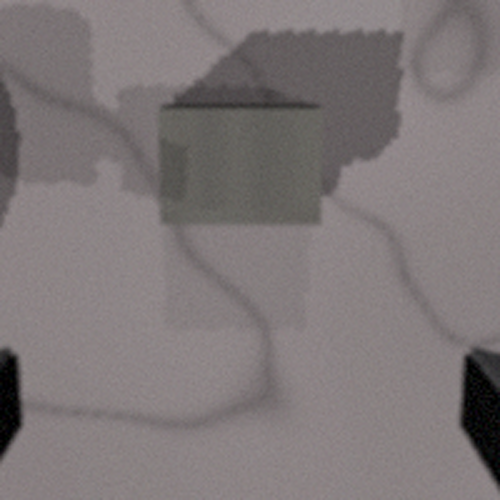

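Run:
```python
from h import *
p,d=shot("scene","s4"); P=np.load("s4.npy").reshape(-1,3); u=np.array([.222,.975]); v=np.array([.975,-.222]); c=[446,101.5]
a=(P[:,:2]-c)@u; b=(P[:,:2]-c)@v; z=P[:,2]
m=(abs(b-31)<6)&(abs(a)<40)&(z>2)&(z<50)
G=np.zeros((12,16),int)
np.add.at(G,((z[m]//4).astype(int),((a[m]+32)//4).astype(int).clip(0,15)),1)
print(G[::-1]); print("cols a from -32 step 4, rows z from top 44..")
m=(a>-30)&(a<-10)&(b>-25)&(b<25)&(z>8)&(z<36); print("pts on -u face",m.sum())
```

```text
[[0 0 1 2 2 1 0 2 2 3 2 1 0 2 0 0]
 [0 0 2 3 3 5 4 3 2 1 4 2 5 0 0 0]
 [0 0 1 1 2 1 0 2 1 4 1 4 0 1 0 0]
 [0 0 2 1 2 1 2 1 4 2 1 2 2 1 0 0]
 [0 0 1 1 2 1 4 0 1 0 1 2 1 1 0 0]
 [0 0 0 0 1 1 1 2 3 3 2 0 2 1 0 0]
 [0 0 0 1 2 2 1 2 0 2 2 1 2 0 0 0]
 [0 0 0 0 1 3 2 2 1 1 2 2 2 1 0 0]
 [0 0 2 3 2 1 1 1 1 1 1 1 1 0 0 0]
 [0 0 1 1 2 2 1 3 1 4 1 4 2 1 0 0]
 [0 0 1 1 0 2 1 1 2 1 2 0 1 1 0 0]
 [0 1 1 1 2 1 2 1 1 1 1 1 0 3 0 0]]
cols a from -32 step 4, rows z from top 44..
pts on -u face 4
```

The depth profile shows the groove still faces -u (a notch at the low-u side): the ledge tilted the hone under 45° and it fell back. Next I topple it with a fingertip grip near its top, rolling about its lower edge.

Call:
step_arm --series '[3.8,24.9,-46,0,0,0,0,-60,0,0,0,0,-40,0,0,0,0,-20,0,0,0,0,0,0,1,0,0,0,0,1,0,0,0,0,1,0,0,0,0,1,0,0,0,0,1,0,0,0,0,1,0,0,0,0,1,1.3,5.8,3,0,1,1.2,5.4,2,0,1,1.3,5.7,1.5,0,1,1.5,6.6,1,0,1,0,0,0,0,1]' --squeeze 6

```text
clock: 21.08
eef_pos: [450.2, 120.2, 69.5]
eef_rot: [-3.142, 0.0, 1.347]
wrist_force: [-0.6, 0.1, -2.8]
finger_gap: 62.0
finger_force: 6.0
```

```bash
cat >> h.py <<'E'
def prof(name,c,yaw=1.345,half=31,w=44):
    # occupancy of the +x-side end face in (a,z), from scene camera
    shot("scene",name); P=np.load(name+".npy").reshape(-1,3); u=np.array([np.cos(yaw),np.sin(yaw)]); v=np.array([u[1],-u[0]])
    a=(P[:,:2]-c)@u; b=(P[:,:2]-c)@v; z=P[:,2]
    m=(abs(b-half)<5)&(abs(a)<w)&(z>2)&(z<90)
    G=np.zeros((23,22),int); np.add.at(G,((z[m]//4).astype(int),((a[m]+44)//4).astype(int).clip(0,21)),1)
    for r in range(22,-1,-1):
        if G[r].any(): print("%3d "%(r*4)+"".join(".123456789"[min(x,9)] for x in G[r]))
E
python3 - <<'E'
from h import *
s=manip.read_state(); print(s["eef_pos"],s["wrist_force"])
prof("s5",[446,101.5])
E
```

```text
[450.17232565 120.17282582  69.50823259] [-0.62038036  0.07522508 -2.75310847]
 68 ..................1...
 56 ..................1...
 52 ...................1..
 48 ...........21.....1224
 44 ...........12.....2311
 40 ............1.....3.23
 36 ...........22.2212132.
 32 .............212222122
 28 ............1131121312
 24 .............122211212
 20 ...........2.2122.3121
 16 ...........12311132122
 12 ...........1321221.221
  8 ...........11222131213
  4 ............1..1111111
  0 .11.1.1...............
```

It lifted off without rolling. I'll set it down, regrip near the +u top edge with the fingertips, and roll it over the fixed jaw's top edge into the pocket.

Call:
step_arm --series '[0,0,-4,0,1,0,0,-3,0,1,0,0,-1,0,1,0,0,0,0,0.1,0,0,0,0,0.1,1.8,7.8,0,0,0.1,1.8,7.8,0,0,0.1,0,0,0,0,0.1,0,0,0,0,1,0,0,0,0,1,0,0,0,0,1,0,0,0,0,1,0,0,0,0,1,0,0,20,0,1,0,0,50,0,1,0,0,10,0,1,0,0,0,0,1]' --squeeze 10

```text
clock: 23.25
eef_pos: [453.6, 135.3, 141.2]
eef_rot: [3.141, -0.0, 1.347]
wrist_force: [0.4, -0.5, -3.2]
finger_gap: 61.7
finger_force: 10.0
```

Run:
```python
from h import *
s=manip.read_state(); c=s["eef_pos"]; print(c,s["wrist_force"])
P=prof("s6",c[:2])
```

```text
[453.60589693 135.29129986 141.17154692] [ 0.43308329 -0.48120051 -3.22853417]
 88 ..2.121..1.211........
 84 ...11113323221........
 80 ..1254223.2222........
 76 .......1.11.1.........
  0 ..11.....1..1.......1.
```

Call:
step_arm --series '[29,22,0,0,1,29,22,0,0,1,29,22,0,0,1,27.7,21.6,0,0,1,0,0,0,0,1,0,0,-18,0,1,0,0,-5,0,1,0,0,-3,0,1,0.8,3.3,-2.6,0,1,0.7,3.1,-2.9,0,1,0.6,2.9,-3.2,0,1,0.6,2.6,-3.4,0,1,0.5,2.2,-3.6,0,1,0.4,2,-3.8,0,1,0,0,0,0,1]' --squeeze 8

```text
clock: 25.18
eef_pos: [571.9, 239.1, 95.6]
eef_rot: [-3.141, 0.0, 1.347]
wrist_force: [-0.2, 0.2, -1.9]
finger_gap: 61.7
finger_force: 8.0
```

Run:
```python
from h import *
s=manip.read_state(); c=s["eef_pos"]; print(c,s["wrist_force"])
prof("s7",[567,217])
```

```text
[571.90225152 239.07085194  95.62426154] [-0.17887055  0.15060115 -1.85650929]
 76 ..........11231.......
 72 ........5334211.......
 68 ........1221222.......
 64 ........232123........
 60 .........1242.2.2.2...
 56 ..........3313242231..
 52 .121.......222212331..
 48 .313.....12222233212..
 44 ..221...122222211221..
 40 .1211....22222142211..
 36 .124.....13113212232..
 32 .12.1....21.322111.2..
 28 .2131....1.1..........
 24 ..431.................
 20 .5453.1...............
 16 .1....................
 12 .....1.1...1.2...1...1
  8 .....1.212213223312232
  4 2......133323113252331
  0 2.....3326332642514636
```

Call:
step_arm --series '[0,0,30,0,1,-2.7,-12,0,0,1,-2.8,-12.1,0,0,1,0,0,0,0,1,0,0,-6,0,1,0,0,-3.6,0,1,0,0,-2,0,1,0.2,1,-2,0,1,0,0,0,0,1]'

```text
clock: 26.35
eef_pos: [567.1, 217.3, 113.1]
eef_rot: [3.14, -0.002, 1.348]
wrist_force: [-1.2, 5.9, 6.2]
finger_gap: 62.2
finger_force: 8.0
```

Run:
```python
from h import *
s=manip.read_state(); c=s["eef_pos"]; print(c,s["wrist_force"])
prof("s8",[567,217])
```

```text
[567.0974838  217.25825533 113.110953  ] [-1.24481794  5.89897402  6.16639915]
 88 ...1.2221.............
 84 ...131121.....2.......
 80 .....3212..1..1.......
 76 ....12133322231.......
 72 .....241.32123........
 68 ...232132233311.......
 64 ...213223.2113........
 60 ...131312323211.......
 56 ...33213222132........
 52 ..22.112212313........
 48 .13...................
 44 ..222.................
 40 .212..................
 36 .1221.................
 32 .1121.................
 28 .1231.................
 24 .6322.................
 20 ..463.................
 16 .1....................
 12 .....211.121.12..113.1
  8 .......1111.12.2421122
  4 3.....12.435313323.213
  0 1.....1543324232526452
```

Call:
step_arm --series '[0.3,1.5,-1.5,0,1,0.4,1.9,-1.8,0,1,0.4,1.7,-2,0,1,0.4,1.7,-2,0,1,0.4,1.7,-2,0,1,0,0,0,0,1]'

```text
clock: 27.15
eef_pos: [568.7, 224.5, 102.9]
eef_rot: [-3.142, 0.0, 1.347]
wrist_force: [1.2, 3.7, 1.4]
finger_gap: 61.9
finger_force: 8.0
```

Run:
```python
from h import *
s=manip.read_state(); c=s["eef_pos"]; print(c,s["wrist_force"])
prof("s9",[567,217])
```

```text
[568.69565941 224.49351407 102.88072856] [1.24200385 3.72254399 1.42768032]
 88 ......11.2............
 84 .....133211....11.....
 80 ......12222.....32....
 76 ......12211....12.....
 72 ......22221.....2.....
 68 ....2.322432..11......
 64 ....332341212321......
 60 ...22212.3133242......
 56 ...232232331221.......
 52 .12111112112221.......
 48 .322..222321221.......
 44 .1112...112322........
 40 .131........2.........
 36 .22...................
 32 ..111.................
 28 .112..................
 24 .2642.................
 20 .4243.................
 16 .1....................
 12 .....1...2.1..1..1.1..
  8 .....111222123.1411122
  4 3.....1313232234122331
  0 .1....14343.5424544434
```

Call:
step_arm --series '[0.5,2.2,-2.2,0,1,0.5,2.2,-2.5,0,1,0.5,2.1,-3,0,1,0.4,1.8,-3,0,1,0.3,1.2,-3,0,1,0.2,1,-3,0,1,0,0,0,0,1]'

```text
clock: 28.08
eef_pos: [571.0, 235.1, 86.2]
eef_rot: [-3.141, -0.0, 1.347]
wrist_force: [0.2, 0.6, -2.8]
finger_gap: 61.5
finger_force: 8.0
```

Run:
```python
from h import *
s=manip.read_state(); c=s["eef_pos"]; print(c,s["wrist_force"])
prof("s10",[567,217])
```

```text
[570.96411073 235.05777334  86.18892888] [ 0.24205275  0.598001   -2.78100149]
 88 ..........11..........
 84 ..........1231........
 80 .........34321........
 76 .........21221........
 72 .........14221........
 68 ......1.131122........
 64 .....24243131.........
 60 ....331311324.........
 56 ...22222321121....11..
 52 ..211212122421..11....
 48 .12211313221212111....
 44 .113..12132123231.....
 40 .1312..12133213.......
 36 .2131...132122........
 32 .122.....11121........
 28 ..112.....11..........
 24 .135.......1..........
 20 .6624.1...............
 16 .1....................
 12 .....2.3..1.121.....11
  8 ......11132121222223.2
  4 21....1252321233313152
  0 1.....2535325433452343
```

Call:
step_arm --series '[0,0,-3,0,1,0,0,-3,0,1,0,0,-3,0,1,0.2,0.6,-2,0,1,0,0,0,0,1]'

```text
clock: 28.75
eef_pos: [571.2, 235.4, 75.2]
eef_rot: [-3.141, 0.0, 1.347]
wrist_force: [1.1, 2.3, -1.1]
finger_gap: 61.7
finger_force: 8.0
```

Run:
```python
from h import *
s=manip.read_state(); c=s["eef_pos"]; print(c,s["wrist_force"])
prof("s11",[567,217])
```

```text
[571.19892421 235.41937348  75.15577841] [ 1.14652599  2.27961265 -1.13808217]
 80 ............1.........
 76 ...........221........
 72 ...........221........
 68 ..........433.........
 64 ......11132212........
 60 .....432222221........
 56 ....6213222222........
 52 .1.3.222222121........
 48 .22..22.22232.........
 44 .1211113312121....1...
 40 ..111.31223133..121...
 36 .2321..2231312232.....
 32 .2.31..111222121......
 28 .2411...212221........
 24 .1432...1321..........
 20 .4453....1............
 16 .1....................
 12 ......1..111..1211.211
  8 .....1122212122..12122
  4 ......1223223322251342
  0 3.....14524344.3344137
```

Call:
step_arm --series '[0,0,-3,0,1,0,0,-3,0,1,0.2,1,-3,0,1,0.2,1,-3,0,1,0,0,0,0,1]'

```text
clock: 29.42
eef_pos: [571.5, 237.4, 63.1]
eef_rot: [-3.141, 0.0, 1.347]
wrist_force: [-0.3, 0.0, -2.0]
finger_gap: 62.0
finger_force: 8.0
```

Run:
```python
from h import *
s=manip.read_state(); c=s["eef_pos"]; print(c,s["wrist_force"])
prof("s12",[567,217])
```

```text
[571.51822636 237.44129883  63.07047309] [-0.29609597  0.01523792 -2.01782691]
 68 .............1........
 64 ...........112........
 60 ............31........
 56 .......3.11125........
 52 .2131343422321........
 48 .1211131223222........
 44 .112121312.223........
 40 .223212222323.........
 36 .13...112313.3........
 32 .1.21.12212122........
 28 .1421..32322221.121...
 24 .4252...1221112411....
 20 .3533..131.33211......
 16 ........2231..........
 12 .....22111.1.1....11.2
  8 ......11..213121431232
  4 1......426222214312122
  0 31....2233442652332626
```

Call:
step_arm --series '[0,0,-3,0,1,0,0,-3,0,1,0,0,-3,0,1,0,0,-3,0,1,0,0,0,0,1,0,0,0,0,0.1,0,0,0,0,0,0,0,0,0,0,0,0,0,0,0,0,0,40,0,0,0,0,60,0,0,0,0,60,0,0,-8,-35,20,0,0,0,0,0,0,0]'

```text
clock: 31.22
eef_pos: [564.0, 201.3, 233.5]
eef_rot: [3.139, -0.001, 1.345]
wrist_force: [0.0, 0.2, -1.6]
finger_gap: 94.0
finger_force: 0.0
```

Run:
```python
from h import *
s=manip.read_state(); c=s["eef_pos"]; print(c,s["wrist_force"])
prof("s13",[567,217])
p,_=shot("wrist","w4"); cv2.imwrite("pics/c7.png",cv2.resize(p[70:290,210:430],None,fx=2.5,fy=2.5,interpolation=2))
P=np.load("w4.npy").reshape(-1,3); m=(abs(P[:,0]-572)<70)&(abs(P[:,1]-235)<70)&(P[:,2]>54.3)&(P[:,2]<63); S=P[m]
print(cv2.minAreaRect(S[:,:2].astype(np.float32)))
```

```text
[563.9946752  201.27012982 233.51836412] [ 0.04709756  0.22298082 -1.62890977]
 56 ........1111....22.2..
 52 ...11...22321...124...
 48 .1211....24322424321..
 44 .122....22123333.231..
 40 .1221...122223122112..
 36 .2111...1.1.21211222..
 32 .2122...23212.13322...
 28 .232.....11322221312..
 24 .2331...123224314.31..
 20 .5573...121221222221..
 16 ........122121211111..
 12 ......121112122212311.
  8 .....1..111.11..2.1.22
  4 2......341231113212213
  0 5.....2324344454455443
((568.5807495117188, 235.92880249023438), (110.15825653076172, 61.93649673461914), 78.40618896484375)
```

View pics/c7.png

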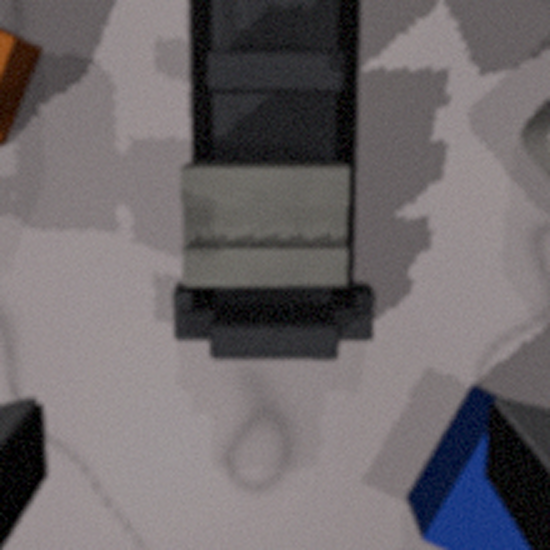

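The groove is now up, seen at about (268,242) in the crop. I'm lifting the hone out and parking it on the counter.

Call:
step_arm --series '[5.4,26.2,-60,0,0,0,0,-60,0,0,0,0,-40,0,0,0,0,-20,0,0,0,0,0,0,1,0,0,0,0,1,0,0,0,0,1,0,0,0,0,1,0,0,0,0,1,0,0,0,0,1,0,0,0,0,1,0,0,40,0,1,0,0,60,0,1,-30,-30,0,0,1,-30,-29,0,0,1,-30,-29,0,0,1,-29.5,-29,0,0,1,0,0,0,0,1]' --squeeze 20

```text
clock: 33.58
eef_pos: [447.9, 109.2, 154.6]
eef_rot: [-3.141, 0.0, 1.345]
wrist_force: [0.3, -0.3, -2.8]
finger_gap: 61.9
finger_force: 20.0
```

Call:
step_arm --series '[0,0,-50,0,1,0,0,-40,0,1,0,0,-15,0,1,0,0,-4,0,1,0,0,-2,0,1,0,0,0,0,1,0,0,0,0,0.1,0,0,0,0,0,0,0,0,0,0,0,0,30,0,0,0,0,60,0,0,0,0,60,0,0]'

```text
clock: 35.08
eef_pos: [448.9, 110.4, 195.2]
eef_rot: [-3.141, 0.0, 1.347]
wrist_force: [0.8, 0.0, -0.2]
finger_gap: 94.1
finger_force: 0.0
```

Call:
step_arm --series '[5,-51,30,0,0,5,-51,25,0,0,5,-51,0,0,0,5,-51,0,0,0,5,-51,0,0,0,5,-51,0,0,0,5,-51,0,0,0,5,-51,0,0,0,5,-51,0,0,0,6,-51,0,0,0,0,0,0,0,0]'

```text
clock: 36.45
eef_pos: [499.6, -402.2, 247.0]
eef_rot: [-3.14, -0.0, 1.344]
wrist_force: [-0.5, 0.3, -0.3]
finger_gap: 94.1
finger_force: 0.0
```

```bash
cat >> h.py <<'E'
def plates(name):
    p,d=shot("wrist",name); P=np.load(name+".npy")
    hsv=cv2.cvtColor(p,cv2.COLOR_BGR2HSV); z=cv2.medianBlur(P[...,2].astype(np.float32),5)
    m=((z>3.2)&(z<9)&(hsv[...,1]<90)).astype(np.uint8)
    n,L,st,ce=cv2.connectedComponentsWithStats(m)
    for i in range(1,n):
        if st[i,4]<300: continue
        S=P[L==i]; S=np.median(S,0)
        px=np.argwhere(L==i)[:,::-1]; w=np.array([ray("wrist",a,b,6) for a,b in px])[:,:2].astype(np.float32)
        r=cv2.minAreaRect(w); b=cv2.boxPoints(r); e=b[1]-b[0]; g=b[2]-b[1]; l=e if np.hypot(*e)>np.hypot(*g) else g
        print(np.round(ce[i]),st[i,4],"c",np.round(r[0],1),"mean",np.round(w.mean(0),1),"size",np.round(r[1],1),"long axis",round(np.arctan2(l[1],l[0])%np.pi,3),"z",round(float(S[2]),1),"hsv",hsv[L==i].mean(0).round())
E
python3 - <<'E'
from h import *
s=manip.read_state(); print(s["eef_pos"],s["eef_rot"])
plates("w5")
E
```

```text
[ 499.58842457 -402.21004513  247.01742787] [-3.14024346e+00 -4.81886805e-04  1.34377439e+00]
[312.  18.] 1622 c [ 530.3 -239.2] mean [ 530.7 -238.6] size [35.7 44.4] long axis 2.928 z 6.4 hsv [141.  16. 124.]Traceback (most recent call last):
  File "<stdin>", line 3, in <module>
  File "h.py", line 31, in plates
    px=np.argwhere(L==i)[:,::-1]; w=np.array([ray("wrist",a,b,6) for a,b in px])[:,:2].astype(np.float32)
                                              ~~~^^^^^^^^^^^^^^^
  File "h.py", line 12, in ray
    f,cx,cy,e,M=info(n); r=M@np.array([(u-cx)/f,(v-cy)/f,1]); return e+r*(z-e[2])/r[2]
                ~~~~^^^
  File "h.py", line 5, in info
    i=manip.camera_info(n); o=np.array(i["orientation"],float)
ValueError: time passes only in moves, steps and waits
```

View pics/w5.png

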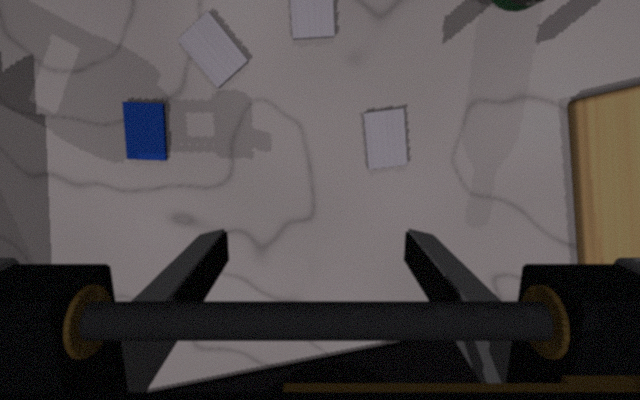

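```bash
python3 - <<'E'
s=open('h.py').read()
s=s.replace('px=np.argwhere(L==i)[:,::-1]; w=np.array([ray("wrist",a,b,6) for a,b in px])[:,:2].astype(np.float32)',
'v,u=np.nonzero(L==i); D=np.stack([(u-I[1])/I[0],(v-I[2])/I[0],np.ones(len(u))],-1)@I[4].T; w=(I[3]+D*((6-I[3][2])/D[:,2])[:,None])[:,:2].astype(np.float32)')
s=s.replace('p,d=shot("wrist",name); P=','I=info("wrist"); p,d=shot("wrist",name); P=')
open('h.py','w').write(s)
E
python3 - <<'E'
from h import *
plates("w6")
P=np.load("w5.npy"); print(P[138,385],P[48,213],P[18,313])
E
```

```text
[312.  19.] 1706 c [ 531.  -239.6] mean [ 530.8 -239.6] size [37.7 44. ] long axis 2.965 z 6.4 hsv [141.  17. 124.]
[212.  51.] 2710 c [ 423.3 -246.3] mean [ 423.4 -245.7] size [44.3 62.4] long axis 2.029 z 6.6 hsv [142.  16. 122.]
[385. 139.] 2286 c [ 581.4 -375.9] mean [ 581.5 -375.3] size [61.8 44.1] long axis 1.469 z 6.4 hsv [142.  16. 126.]
[301. 371.] 1617 c [ 398.6 -654.2] mean [ 423.1 -640.6] size [341.3  57.1] long axis 0.01 z 8.0 hsv [78. 42. 18.]
[429. 359.] 723 c [ 590.4 -660.1] mean [ 586.7 -660.1] size [73.2 68.1] long axis 0.532 z 8.3 hsv [80. 45. 16.]
[ 582.05533533 -373.69522841    6.26754853] [ 424.91539101 -243.51700047    7.19649608] [ 532.28006521 -238.59437693    5.71141483]
```

Call:
step_arm --series '[10,3.3,0,-0.181,0,10,3.3,0,-0.181,0,10,3.3,0,-0.181,0,10,3.3,0,-0.181,0,10,3.3,0,-0.181,0,10,3.3,0,-0.181,0,10,3.3,0,-0.18,0,11.8,3.2,-30,-0.18,0,0,0,-60,0,0,0,0,-60,0,0,0,0,-30,0,0,0,0,0,0,0]' --squeeze 15

```text
clock: 38.05
eef_pos: [581.5, -371.5, 66.7]
eef_rot: [-3.14, 0.003, -0.098]
wrist_force: [-0.1, 0.3, 0.5]
finger_gap: 94.2
finger_force: 0.0
```

Call:
step_arm --series '[0,-4.4,-20,0,0,0,0,-15,0,0,0,0,-4,0,0,0,0,0,0,0.2,0,0,0,0,1,0,0,0,0,1,0,0,0,0,1,0,0,0,0,1,0,0,0,0,1,0,0,0,0,1]'

```text
clock: 39.3
eef_pos: [582.2, -377.7, 29.7]
eef_rot: [3.141, -0.0, -0.099]
wrist_force: [-0.4, -0.4, 4.4]
finger_gap: 61.1
finger_force: 15.0
```

Call:
step_arm --series '[0,0,0,0,1,0,0,0,0,1]'

```text
clock: 39.55
eef_pos: [582.2, -377.7, 29.7]
eef_rot: [3.141, -0.0, -0.099]
wrist_force: [-0.6, 0.4, 5.7]
finger_gap: 61.2
finger_force: 15.0
```

Call:
step_arm --series '[0,0,0,0,0.15,0,0,0,0,0.15,0,1,-2.5,0,0.15,0,0,0,0,0.15,0,0,0,0,0.15]'

```text
clock: 40.17
eef_pos: [582.1, -376.6, 26.8]
eef_rot: [-3.142, 0.0, -0.099]
wrist_force: [-0.6, 0.2, -0.6]
finger_gap: 80.1
finger_force: 0.0
```

Call:
step_arm --series '[0,0,0,0,1,0,0,0,0,1,0,0,0,0,1,0,0,0,0,1,0,0,10,0,1,0,0,20,0,1,0,0,0,0,1]'

```text
clock: 41.05
eef_pos: [583.1, -377.3, 59.8]
eef_rot: [3.139, -0.004, -0.099]
wrist_force: [0.1, 0.3, 0.4]
finger_gap: 61.5
finger_force: 15.0
```

Call:
step_arm --series '[0,0,50,0,1,0,20,50,0,1,-1,48,0,0.12,1,-1,48,0,0.12,1,-1,48,0,0.12,1,-1,48,0,0.12,1,-1,48,0,0.12,1,-1,48,0,0.12,1,-1,48,0,0.12,1,-1,48,0,0.12,1,-1,48,0,0.12,1,-2,48,0,0.12,1,-2,48,0,0.12,1,-2,53,0,0.126,1,0,0,0,0,1,0,0,0,0,1]'

```text
clock: 43.05
eef_pos: [567.0, 224.0, 156.8]
eef_rot: [-3.141, 0.0, 1.346]
wrist_force: [-0.6, -0.3, -0.3]
finger_gap: 61.7
finger_force: 15.0
```

```bash
cat >> h.py <<'E'
def tilt(name,tip):
    # plane fit of the held plate seen by scene cam around the fingertips
    shot("scene",name); P=np.load(name+".npy").reshape(-1,3); m=(np.hypot(P[:,0]-tip[0],P[:,1]-tip[1])<45)&(abs(P[:,2]-tip[2])<14)
    S=P[m]; print(len(S),np.percentile(S[:,2],[2,25,50,75,98]).round(1) if len(S) else "")
    return S
E
python3 - <<'E'
from h import *
s=manip.read_state(); c=s["eef_pos"]; print(c,s["eef_rot"],s["wrist_force"])
prof("s14",[567,217])
tilt("s14",c-[0,0,22])
p=cv2.imread("pics/s14.png"); cv2.imwrite("pics/c8.png",cv2.resize(p[130:270,360:500],None,fx=4,fy=4,interpolation=2))
E
```

```text
[567.00793365 224.01708743 156.7751878 ] [-3.14148302e+00  2.57502648e-04  1.34617107e+00] [-0.62772989 -0.30862684 -0.34635384]
 52 ..121.................
 48 .2221.................
 44 .121..................
 40 .223..................
 36 .1212.................
 32 ...2..................
 28 .1321.................
 24 .2542.................
 20 .4252.1...............
 16 .1....................
 12 .....2.2..1.1...1.11..
  8 ......11131122222211.2
  4 1.....1122234232313233
  0 71....2733344523323445
179 [130.8 134.8 135.8 136.6 146.9]
```

Call:
step_arm --series '[1.6,0,-40,0,1,0,0,-40,0,1,0,0,-25,0,1,0,0,-8,0,1,0,0,-4,0,1,0,0,-1,0,1,0,0,0,0,1]'

```text
clock: 44.02
eef_pos: [569.0, 224.4, 39.7]
eef_rot: [3.141, -0.001, 1.347]
wrist_force: [0.2, 0.2, 0.1]
finger_gap: 61.5
finger_force: 15.0
```

Call:
step_arm --series '[0,0,-1,0,1,0,0,0,0,1,0,0,0,0,0.15,0,0,0,0,0.15,0,0,0,0,0.15,0,0,40,0,0.1,0,0,60,0,0,-6,-25,60,0,0,0,0,40,0,0,0,0,0,0,0]'

```text
clock: 45.28
eef_pos: [563.8, 200.5, 238.7]
eef_rot: [3.137, -0.003, 1.346]
wrist_force: [-0.6, 0.5, -0.3]
finger_gap: 93.9
finger_force: 0.0
```

```bash
cat >> h.py <<'E'
def pocket(name,ztop,tol=3,seat=(567,217),yaw=1.345):
    shot("wrist",name); P=np.load(name+".npy"); p=cv2.imread(f"pics/{name}.png")
    u=np.array([np.cos(yaw),np.sin(yaw)]); v=np.array([-u[1],u[0]]); q=P[...,:2]-np.array(seat)
    a=q@u; b=q@v; m=(abs(P[...,2]-ztop)<tol)&(a>-22)&(a<56)&(abs(b)<45)&(p.max(-1)>80)
    S=np.stack([a[m],b[m]],-1).astype(np.float32); r=cv2.minAreaRect(S)
    A=np.c_[S,np.ones(len(S))]; k,*_=np.linalg.lstsq(A,P[m][:,2],rcond=None)
    print("n",len(S),"rect c(a,b)",np.round(r[0],1),"size",np.round(r[1],1),"ang",round(r[2],1),"slope",k[:2].round(3),"z",np.median(P[m][:,2]).round(1))
E
python3 - <<'E'
from h import *
pocket("w7",18)
E
```

```text
n 1579 rect c(a,b) [5.9 7.2] size [48.5 69.6] ang 1.1 slope [-0.     0.002] z 15.7
```

```bash
python3 - <<'E'
s=open('h.py').read()
s=s.replace("S=np.stack([a[m],b[m]]","n,L,st,_=cv2.connectedComponentsWithStats(cv2.morphologyEx(m.astype(np.uint8),cv2.MORPH_OPEN,np.ones((3,3)))); m=L==1+st[1:,4].argmax()\n    S=np.stack([a[m],b[m]]")
open('h.py','w').write(s)
E
python3 - <<'E'
from h import *
pocket("w8",18)
P=np.load("w8.npy"); p=cv2.imread("pics/w8.png").max(-1)
q=P[...,:2]-[567,217]; u=np.array([.224,.975]); a=q@u; b=q@[-.975,.224]
for z0,z1 in((9,14.5),(14.5,24)):
    m=(abs(a)<60)&(abs(b)<50)&(P[...,2]>z0)&(P[...,2]<z1)&(p>80); print(z0,m.sum(),np.percentile(a[m],[2,50,98]).round(1),np.percentile(b[m],[2,50,98]).round(1),np.median(p[m]))
cv2.imwrite("pics/c9.png",cv2.resize(cv2.imread("pics/w8.png")[60:280,210:430],None,fx=2.5,fy=2.5,interpolation=2))
E
```

```text
n 2284 rect c(a,b) [8.9 2.4] size [43.  61.8] ang 0.2 slope [-0.002  0.003] z 16.5
9 47 [-15.  -14.3  28.3] [-24.5   0.7  24.6] 114.0
14.5 2463 [-12.4   8.9  29.4] [-27.4   2.8  32.7] 150.0
```

View pics/c9.png

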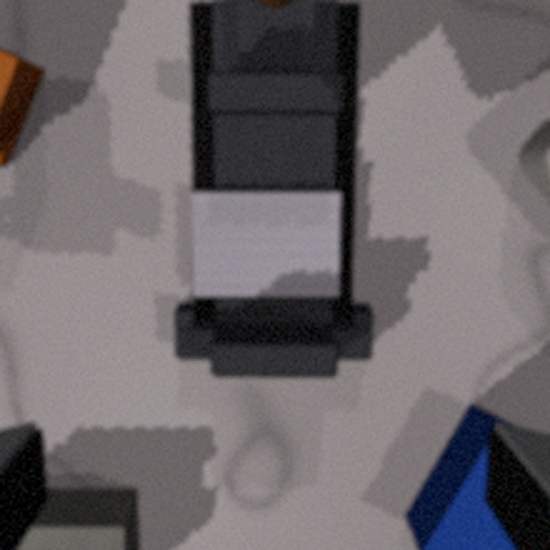

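Plate 1 lies flat and square in the pocket (a≈9, b≈+2.5 mm). Next I look at the remaining plates.

Call:
step_arm --series '[-8,-54,10,0,0,-8,-54,0,0,0,-8,-54,0,0,0,-8,-54,0,0,0,-8,-54,0,0,0,-8,-54,0,0,0,-7,-54,0,0,0,-7,-54,0,0,0,-6,-54,0,0,0,-6,-54,0,0,0,0,0,0,0,0]'

```text
clock: 46.75
eef_pos: [487.7, -342.1, 242.6]
eef_rot: [-3.138, -0.001, 1.343]
wrist_force: [-0.3, -0.7, 0.3]
finger_gap: 94.2
finger_force: 0.0
```

Run:
```python
from h import *
s=manip.read_state(); print(s["eef_pos"],s["eef_rot"]); plates("w9")
```

```text
[ 487.67422382 -342.0991766   242.63712232] [-3.13807597e+00 -1.34489634e-03  1.34326576e+00]
[336.  61.] 2699 c [ 533.1 -227.1] mean [ 533.3 -226.5] size [61.9 43.9] long axis 1.401 z 6.3 hsv [141.  16. 126.]
[238. 104.] 2500 c [ 423.5 -245.9] mean [ 423.4 -245.4] size [44.1 62.1] long axis 2.029 z 6.4 hsv [142.  16. 114.]
```

Call:
step_arm --series '[5,13,0,-0.168,0,5,13,0,-0.168,0,5,13,0,-0.168,0,5,13,0,-0.168,0,5,13,0,-0.168,0,5,13,0,-0.168,0,5,13,0,-0.168,0,5,13,0,-0.168,0,5.4,11,0,-0.169,0,0,0,-60,0,0,0,0,-60,0,0,0,0,-50,0,0,0,0,0,0,0]'

```text
clock: 48.42
eef_pos: [532.5, -222.5, 71.8]
eef_rot: [-3.139, 0.007, -0.165]
wrist_force: [-0.7, -0.5, 1.9]
finger_gap: 93.8
finger_force: 0.0
```

Call:
step_arm --series '[0.6,-3.8,-20,-0.005,0,0,0,-16,0,0,0,0,-6,0,0,0,0,-2.5,0,0.15,0,0,0,0,0.15]'

```text
clock: 49.05
eef_pos: [535.1, -228.5, 31.2]
eef_rot: [3.141, -0.0, -0.171]
wrist_force: [-0.3, 0.0, 0.1]
finger_gap: 80.4
finger_force: 0.0
```

Call:
step_arm --series '[-1.6,1,-4.2,0,0.15,0,0,0,0,0.15,0,0,0,0,1,0,0,0,0,1,0,0,0,0,1,0,0,0,0,1]'

```text
clock: 49.8
eef_pos: [533.4, -227.4, 26.7]
eef_rot: [3.142, -0.0, -0.171]
wrist_force: [0.6, -0.1, 1.5]
finger_gap: 61.7
finger_force: 15.0
```

Call:
step_arm --series '[0,0,20,0,1,0,0,55,0,1,0,10,55,0,1,3.4,40,0,0.138,1,3.4,40,0,0.138,1,3.4,40,0,0.138,1,3.4,40,0,0.138,1,3.4,40,0,0.138,1,3.4,40,0,0.138,1,3.4,40,0,0.138,1,3.4,40,0,0.138,1,3.4,40,0,0.138,1,3.4,40,0,0.138,1,3.8,40.6,0,0.137,1,0,0,0,0,1,0,0,0,0,1]'

```text
clock: 51.8
eef_pos: [571.1, 222.8, 157.4]
eef_rot: [3.141, -0.0, 1.345]
wrist_force: [0.4, -0.6, -0.3]
finger_gap: 61.8
finger_force: 15.0
```

Run:
```python
from h import *
s=manip.read_state(); c=s["eef_pos"]; print(c,s["eef_rot"],s["wrist_force"])
tilt("s15",c-[0,0,22])
```

```text
[571.10397751 222.84560113 157.38434349] [ 3.14110726e+00 -7.88681815e-05  1.34474265e+00] [ 0.43001942 -0.62508527 -0.33360714]
187 [131.8 135.6 136.4 137.4 148.6]
```

Call:
step_arm --series '[0,1,-50,0,1,0,0,-40,0,1,0,0,-15,0,1,0,0,-5,0,1,0,0,-2,0,1,0,0,0,0,1]'

```text
clock: 52.6
eef_pos: [571.7, 224.3, 45.8]
eef_rot: [3.14, -0.001, 1.346]
wrist_force: [0.1, 0.1, 0.6]
finger_gap: 61.3
finger_force: 15.0
```

Call:
step_arm --series '[0,0,-0.7,0,1,0,0,0,0,1,0,0,0,0,0.15,0,0,0,0,0.15,0,0,0,0,0.15,0,0,40,0,0.1,0,0,60,0,0,-8,-24,60,0,0,0,0,35,0,0,0,0,0,0,0]'

```text
clock: 53.85
eef_pos: [564.2, 201.2, 239.5]
eef_rot: [3.137, -0.002, 1.346]
wrist_force: [-1.1, -0.8, -0.1]
finger_gap: 94.0
finger_force: 0.0
```

Run:
```python
from h import *
pocket("w10",23.5)
```

```text
n 2041 rect c(a,b) [9.4 0.3] size [42.6 61.4] ang 0.0 slope [-0.001  0.003] z 21.7
```

Call:
step_arm --series '[-18,-54,10,0,0,-18,-54,0,0,0,-18,-54,0,-0.1,0,-18,-54,0,-0.1,0,-18,-54,0,-0.1,0,-18,-54,0,-0.1,0,-18,-54,0,-0.1,0,-18,-54,0,-0.1,0,0,-54,0,-0.15,0,0,-20,0,-0.14,0,0,0,0,0,0]'

```text
clock: 55.28
eef_pos: [418.9, -305.4, 244.7]
eef_rot: [-3.139, 0.001, 0.455]
wrist_force: [-0.7, 0.2, -0.2]
finger_gap: 94.0
finger_force: 0.0
```

Run:
```python
from h import *
s=manip.read_state(); print(s["eef_pos"],s["eef_rot"]); plates("w11")
```

```text
[ 418.93705137 -305.38812488  244.70262124] [-3.13886753e+00  1.20931488e-03  4.54576411e-01]
[270. 149.] 2254 c [ 423.9 -245.8] mean [ 424.2 -245.8] size [42.5 61.9] long axis 2.026 z 6.4 hsv [143.  16. 121.]
```

Call:
step_arm --series '[2.5,30,0,0,0,2.4,29.5,-40,0,0,0,0,-60,0,0,0,0,-60,0,0,0,0,-30,0,0,0,0,0,0,0.1,0,0,0,0,0.1]'

```text
clock: 56.2
eef_pos: [425.0, -245.1, 57.8]
eef_rot: [3.14, -0.001, 0.458]
wrist_force: [-0.3, 0.4, 0.6]
finger_gap: 84.6
finger_force: 0.0
```

Call:
step_arm --series '[-1.1,-0.8,-16,0,0.1,0,0,-12,0,0.1,0,0,-3,0,0.1,0,0,0,0,0.1,0,0,0,0,0.15]'

```text
clock: 56.82
eef_pos: [423.3, -246.2, 25.5]
eef_rot: [3.142, -0.0, 0.456]
wrist_force: [0.3, -0.1, 0.8]
finger_gap: 80.3
finger_force: 0.0
```

Call:
step_arm --series '[0,0,1.3,0,0.15,0,0,0,0,1,0,0,0,0,1,0,0,0,0,1,0,0,0,0,1,0,0,0,0,1,0,0,20,0,1,0,0,55,0,1,0,0,55,0,1,0,0,0,0,1]'

```text
clock: 58.08
eef_pos: [424.6, -247.0, 160.5]
eef_rot: [3.136, -0.003, 0.456]
wrist_force: [-0.3, -0.1, -0.6]
finger_gap: 61.3
finger_force: 15.0
```

Call:
step_arm --series '[13.5,43,0,0.081,1,13.5,43,0,0.081,1,13.5,43,0,0.081,1,13.5,43,0,0.081,1,13.5,43,0,0.081,1,13.5,43,0,0.081,1,13.5,43,0,0.081,1,13.5,43,0,0.081,1,13.5,43,0,0.081,1,13.5,43,0,0.081,1,13.4,40.5,0,0.079,1,0,0,0,0,1,0,0,0,0,1]'

```text
clock: 59.7
eef_pos: [571.1, 223.9, 155.5]
eef_rot: [-3.14, 0.001, 1.344]
wrist_force: [-0.2, -0.7, -0.6]
finger_gap: 61.4
finger_force: 15.0
```

Run:
```python
from h import *
s=manip.read_state(); c=s["eef_pos"]; print(c,s["eef_rot"],s["wrist_force"],s["finger_gap"])
tilt("s16",c-[0,0,22])
```

```text
[571.14912656 223.8852372  155.47259879] [-3.13992537e+00  1.15315218e-03  1.34421159e+00] [-0.18043481 -0.70724075 -0.5515839 ] 61.42058982694881
184 [129.3 133.6 134.5 135.4 146.2]
```

Call:
step_arm --series '[0.6,0.4,-50,0,1,0,0,-35,0,1,0,0,-12,0,1,0,0,-5,0,1,0,0,-2,0,1,0,0,0,0,1]'

```text
clock: 60.5
eef_pos: [572.7, 224.9, 53.8]
eef_rot: [3.14, -0.001, 1.345]
wrist_force: [0.3, 1.7, -0.8]
finger_gap: 61.7
finger_force: 15.0
```

Call:
step_arm --series '[-1,-0.5,-2,0,1,0,0,-1,0,1,0,0,0,0,1]'

```text
clock: 60.88
eef_pos: [571.4, 224.3, 50.8]
eef_rot: [3.141, -0.0, 1.345]
wrist_force: [-4.3, -1.6, 8.4]
finger_gap: 61.5
finger_force: 15.0
```

Contact (8 N). I release, check the stack, then return to the hone.

Call:
step_arm --series '[0,0,0.4,0,1,0,0,0,0,0.15,0,0,0,0,0.15,0,0,0,0,0.15,0,0,40,0,0.1,0,0,60,0,0,-8,-24,60,0,0,0,0,28,0,0,0,0,0,0,0]'

```text
clock: 62.0
eef_pos: [564.2, 201.3, 237.9]
eef_rot: [3.138, -0.002, 1.345]
wrist_force: [0.1, -0.4, 0.0]
finger_gap: 93.7
finger_force: 0.0
```

Run:
```python
from h import *
pocket("w12",29)
prof("s17",[567,217],half=31)
```

```text
n 2558 rect c(a,b) [8.6 0.2] size [43.1 62. ] ang 0.0 slope [-0.     0.004] z 27.8
 52 ...1..................
 48 .133..................
 44 .21.1.................
 40 ..222.................
 36 ..221.................
 32 .223........1....1....
 28 .1121..153552564544...
 24 .3642...23223112211...
 20 .4323...22132213222...
 16 .......2.111.211.11...
 12 .....1.12.2.1.2.11..11
  8 ......1..2..1.....2122
  4 .......22..21213342233
  0 41....3348544554344451
```

Call:
step_arm --series '[-24,-28,0,0,0,-24,-28,0,0,0,-24,-28,0,0,0,-24,-28,0,0,0,-24,-28,0,0,0,0,0,0,0,0]'

```text
clock: 62.85
eef_pos: [442.4, 60.3, 234.6]
eef_rot: [-3.14, 0.001, 1.343]
wrist_force: [0.3, -0.0, -0.7]
finger_gap: 93.9
finger_force: 0.0
```

Run:
```python
from h import *
s=manip.read_state(); print(s["eef_pos"],s["eef_rot"])
shot("wrist","w13"); P=np.load("w13.npy").reshape(-1,3); S=P[(abs(P[:,0]-450)<60)&(abs(P[:,1]-110)<60)&(P[:,2]>39)&(P[:,2]<48)]
r=cv2.minAreaRect(S[:,:2].astype(np.float32)); print(r,len(S))
```

```text
[442.42244216  60.32287639 234.58542513] [-3.13960372e+00  6.46958395e-04  1.34328179e+00]
((449.615478515625, 113.07193756103516), (43.28323745727539, 61.92174530029297), 77.02734375) 2098
```

Call:
step_arm --series '[3.6,26.5,0,0,0,3.6,26,-50,0,0,0,0,-60,0,0,0,0,-50,0,0,0,0,-25,0,0,0,0,-7,0,0,0,0,0,0,1,0,0,0,0,1,0,0,0,0,1,0,0,0,0,1,0,0,0,0,1,0,0,0,0,1,0,0,0,0,1]' --squeeze 20

```text
clock: 64.53
eef_pos: [451.1, 113.8, 44.4]
eef_rot: [3.141, -0.0, 1.345]
wrist_force: [-2.1, -0.2, 7.6]
finger_gap: 62.0
finger_force: 20.0
```

Call:
step_arm --series '[0,0,20,0,1,0,0,50,0,1,0,0,50,0,1,24,22,0,0,1,24,22,0,0,1,24,22,0,0,1,24,22,0,0,1,24.4,22.4,0,0,1,0,0,0,0,1,0,0,-40,0,1,0,0,-30,0,1,0,0,-10,0,1,0,0,-4,0,1,0,0,0,0,1]'

```text
clock: 66.28
eef_pos: [571.5, 224.2, 80.8]
eef_rot: [3.14, -0.001, 1.345]
wrist_force: [-0.2, -0.4, -2.3]
finger_gap: 62.0
finger_force: 20.0
```

Call:
step_arm --series '[0,0,-3,0,1,0,0,-2,0,1,0,0,-1,0,1,0,0,0,0,1]'

```text
clock: 66.78
eef_pos: [571.3, 224.2, 74.5]
eef_rot: [3.141, -0.0, 1.345]
wrist_force: [-3.4, -1.7, 5.4]
finger_gap: 62.0
finger_force: 20.0
```

Call:
step_arm --series '[0,0,0,0,0.15,0,0,0,0,0.15,0,0,0,0,0.15,0,0,40,0,0.1,0,0,60,0,0,-7,-24,60,0,0,0,0,0,0,0]'

```text
clock: 67.65
eef_pos: [565.7, 200.5, 236.4]
eef_rot: [3.134, -0.004, 1.344]
wrist_force: [0.3, -0.0, -0.3]
finger_gap: 93.9
finger_force: 0.0
```

Run:
```python
from h import *
prof("s18",[567,217],half=31); s=manip.read_state(); print(s["eef_pos"])
shot("wrist","w14"); P=np.load("w14.npy").reshape(-1,3)
S=P[(P[:,2]>66)&(P[:,2]<78)&(abs(P[:,0]-593)<25)&(abs(P[:,1]-325)<25)]; print(len(S),cv2.minAreaRect(S[:,:2].astype(np.float32)))
S=P[(P[:,2]>70)&(P[:,2]<78)&(abs(P[:,0]-569)<60)&(abs(P[:,1]-226)<50)]; print(len(S),cv2.minAreaRect(S[:,:2].astype(np.float32)))
p=cv2.imread("pics/w14.png"); cv2.imwrite("pics/c10.png",cv2.resize(p[0:280,210:430],None,fx=2,fy=2,interpolation=2))
```

```text
72 .......4553...4444....
 68 .......52.11.33323....
 64 .......22435653324....
 60 .......21233212122....
 56 ......12311121211.....
 52 .23.1..11132342144....
 48 ..221.12332222232.....
 44 .223...21122212223....
 40 .2212..21232232132....
 36 .1231.1323121.34.2....
 32 .211....2.21332132....
 28 .1211..224341311214...
 24 .2242...211.1132.2....
 20 .5732...22232112332...
 16 .1.....2.111211211....
 12 .....1..2.1..12..1.21.
  8 .....112.2..11..1.1132
  4 1......32.222223634131
  0 21....2345253533224516
[564.93312753 200.81819781 233.23983625]
558 ((593.144775390625, 325.03155517578125), (20.55436897277832, 20.643136978149414), 31.93284797668457)
2154 ((568.3387451171875, 222.725341796875), (43.166072845458984, 61.767887115478516), 77.01815795898438)
```

View pics/c10.png

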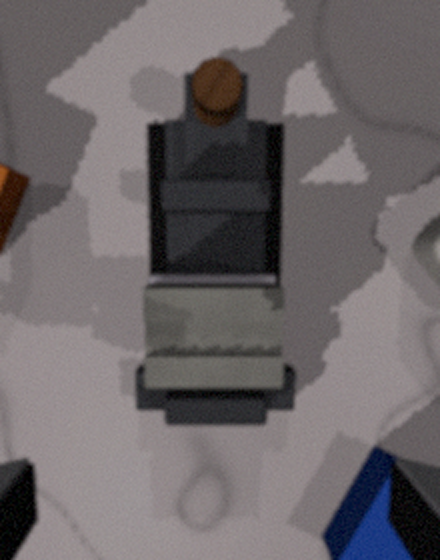

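Call:
step_arm --series '[10,41,0,0,0,10,41,0,0,0,10.6,41.6,0,0,0,0,0,-60,0,0,0,0,-60,0,0,0,0,-35,0,0,0,0,-17,0,0,0,0,0,0,0]' --squeeze 40

```text
clock: 68.75
eef_pos: [594.5, 324.6, 58.2]
eef_rot: [-3.14, 0.001, 1.345]
wrist_force: [-0.3, 0.5, 0.1]
finger_gap: 94.1
finger_force: 0.0
```

Call:
step_arm --series '[1,0,3,0,1,0,0,0,0,1,0,0,0,0,1,0,0,0,0,1,0,0,0,0,1,0,0,0,0,1,0,0,0,0,1,0,0,0,0,1,0,0,0,0,1,0,0,0,0,1,0,0,0,0,1]'

```text
clock: 70.12
eef_pos: [595.9, 324.7, 62.5]
eef_rot: [-3.141, 0.0, 1.345]
wrist_force: [-4.0, 0.0, 0.9]
finger_gap: 21.1
finger_force: 40.0
```

Call:
step_arm --series '[-0.7,-2.9,0,0,1,-0.7,-2.9,0,0,1,-0.7,-2.9,0,0,1,-0.7,-2.9,0,0,1,-0.7,-2.9,0,0,1,-0.7,-2.9,0,0,1,-0.7,-2.9,0,0,1,-0.7,-2.9,0,0,1,-0.7,-2.9,0,0,1,-0.4,-2,0,0,1,-0.4,-2,0,0,1,0,0,0,0,1]'

```text
clock: 71.62
eef_pos: [588.8, 294.5, 62.5]
eef_rot: [-3.141, 0.0, 1.345]
wrist_force: [-3.1, 4.6, -0.6]
finger_gap: 21.7
finger_force: 40.0
```

Call:
step_arm --series '[-0.4,-1.9,0,0,1,-0.4,-1.9,0,0,1,0,0,0,0,1]'

```text
clock: 72.0
eef_pos: [588.0, 290.9, 62.5]
eef_rot: [-3.141, -0.0, 1.345]
wrist_force: [-4.2, 4.9, -0.5]
finger_gap: 21.3
finger_force: 40.0
```

Call:
step_arm --series '[-0.3,-1.5,0,0,1,0,0,0,0,1]'

```text
clock: 72.25
eef_pos: [587.7, 289.5, 62.5]
eef_rot: [-3.141, -0.0, 1.345]
wrist_force: [-3.1, 5.8, -0.7]
finger_gap: 21.3
finger_force: 40.0
```

Call:
step_arm --series '[-0.2,-1,0,0,1,0,0,0,0,1]'

```text
clock: 72.5
eef_pos: [587.5, 288.6, 62.5]
eef_rot: [-3.141, -0.0, 1.345]
wrist_force: [-3.0, 5.9, -0.2]
finger_gap: 20.7
finger_force: 40.0
```

Call:
step_arm --series '[-0.2,-0.8,0,0,1,0,0,0,0,1]'

```text
clock: 72.75
eef_pos: [587.4, 288.0, 62.5]
eef_rot: [3.142, -0.001, 1.345]
wrist_force: [-2.4, 8.4, -0.9]
finger_gap: 21.2
finger_force: 40.0
```

Call:
step_arm --series '[-0.2,-0.8,0,0,1,0,0,0,0,1]'

```text
clock: 73.0
eef_pos: [587.2, 287.4, 62.5]
eef_rot: [3.141, -0.001, 1.345]
wrist_force: [-1.5, 9.0, -2.3]
finger_gap: 21.2
finger_force: 40.0
```

Call:
step_arm --series '[-0.2,-0.6,0,0,1,0,0,0,0,1]'

```text
clock: 73.25
eef_pos: [587.1, 286.8, 62.5]
eef_rot: [3.141, -0.001, 1.345]
wrist_force: [-2.0, 9.8, -3.1]
finger_gap: 21.2
finger_force: 40.0
```

Call:
step_arm --series '[-0.3,-1.2,0,0,1,0,0,0,0,1]'

```text
clock: 73.5
eef_pos: [586.9, 285.8, 62.5]
eef_rot: [3.141, -0.002, 1.345]
wrist_force: [-0.6, 11.4, -3.7]
finger_gap: 21.4
finger_force: 40.0
```

Call:
step_arm --series '[-0.3,-1.2,0,0,1,0,0,0,0,1]'

```text
clock: 73.75
eef_pos: [586.6, 284.9, 62.5]
eef_rot: [3.141, -0.002, 1.345]
wrist_force: [1.4, 13.6, -5.2]
finger_gap: 21.5
finger_force: 40.0
```

Call:
step_arm --series '[-0.3,-1.2,0,0,1,0,0,0,0,1]'

```text
clock: 74.0
eef_pos: [586.4, 283.8, 62.5]
eef_rot: [3.141, -0.003, 1.345]
wrist_force: [2.0, 13.7, -6.4]
finger_gap: 21.3
finger_force: 40.0
```

Run:
```python
from h import *
prof("s19",[567,217],half=31)
```

```text
76 .............1........
 72 ....36761...5543......
 68 .....21213.21321......
 64 .....23254444222......
 60 ....222211231.31......
 56 ....122.33312421......
 52 ...1112421132.21121...
 48 .2214322132224213221..
 44 .213121131212122.21...
 40 .121.23212221132122...
 36 .232221311242311322...
 32 .1112121321122112111..
 28 .112112313331323122...
 24 .4342421223.322.2121..
 20 .334322221.1.222122...
 16 ......1..12211.22111..
 12 ........211.2.2..231.1
  8 .......1........211322
  4 3.....1322133222.21212
  0 3.....1245243445645463
```

Call:
step_arm --series '[-0.3,-1.2,0,0,1,0,0,0,0,1]'

```text
clock: 74.3
eef_pos: [586.1, 282.7, 62.5]
eef_rot: [3.141, -0.003, 1.345]
wrist_force: [2.7, 15.2, -5.2]
finger_gap: 21.4
finger_force: 40.0
```

Call:
step_arm --series '[-0.3,-1.2,0,0,1,0,0,0,0,1]'

```text
clock: 74.55
eef_pos: [586.1, 282.6, 62.5]
eef_rot: [3.14, -0.005, 1.345]
wrist_force: [6.4, 23.2, -9.3]
finger_gap: 21.2
finger_force: 40.0
```

Call:
step_arm --series '[0,0,0,0,0.6,0,0,0,0,0.5,0,0,0,0,0.3,0,0,0,0,0,0,0,0,0,0,0,0,40,0,0,0,0,60,0,0,0,0,60,0,0,-7,-31,20,0,0,-7,-31,0,0,0,-4,-20,0,0,0,0,0,0,0,0]'

```text
clock: 76.05
eef_pos: [567.6, 197.3, 242.5]
eef_rot: [-3.141, 0.0, 1.343]
wrist_force: [0.1, -0.1, -0.3]
finger_gap: 94.1
finger_force: 0.0
```

Run:
```python
from h import *
s=manip.read_state(); print(s["eef_pos"])
shot("wrist","w15"); P=np.load("w15.npy").reshape(-1,3); u=np.array([.224,.975]); v=np.array([-.975,.224])
q=np.c_[(P[:,:2]-[567,217])@u,(P[:,:2]-[567,217])@v].astype(np.float32); z=P[:,2]
def f(n,m): r=cv2.minAreaRect(q[m]); print(n,m.sum(),np.round(r[0],1),np.round(r[1],1),round(r[2],1),"slope",np.linalg.lstsq(np.c_[q[m],np.ones(m.sum())],z[m],rcond=None)[0][:2].round(3))
f("post",(z>64)&(z<78)&(abs(q[:,0]-72)<22)&(abs(q[:,1])<22))
f("hone",(z>69)&(z<79)&(abs(q[:,0])<45)&(abs(q[:,1])<45))
f("jaws",(z>49)&(z<57)&(abs(q[:,1])<28)&(q[:,0]<-15)&(q[:,0]>-50))
f("jaw2",(z>49)&(z<57)&(abs(q[:,1])<28)&(q[:,0]>15)&(q[:,0]<55))
prof("s20",[567,217],half=31)
```

```text
[567.59805438 197.25126507 242.47199244]
post 488 [69.6 -2. ] [20.9 20.9] 44.8 slope [0.008 0.004]
hone 2237 [-2.5 -0.9] [61.9 43.9] 89.9 slope [0.005 0.001]
jaws 446 [-33.7  -1.7] [ 8.9 49.9] 0.3 slope [0.065 0.005]
jaw2 836 [26.4  0.1] [55.3 14.2] 89.9 slope [-0.049 -0.001]
 76 .............1........
 72 ....25551...4643......
 68 ....122122312212......
 64 ....13433434323.......
 60 ....12.122433223......
 56 ....122322..2221......
 52 ..1121322124131.221...
 48 ..224221222.1321323...
 44 .222.22322332223111...
 40 .111231212123122232...
 36 .22211312122.221112...
 32 .11123222222312.231...
 28 .122111223222131222...
 24 .2433321222222232.2...
 20 .42442232122222.222...
 16 .1...11..1.1.2.1132...
 12 ........212.2.211..1..
  8 .......1...1.1.1333.12
  4 2.....1323243232221331
  0 3.....1236334523435236
```

Pushing stopped hard at 23 N with no further travel, and post-to-hone distance is 72.1 mm, so the jaw is at 0. Hone is groove up, level and square, and the robot is clear, so I'm handing the job in.

```bash
python3 -c "
from cell import manip
print(manip.sign_off())"
```

```text
the job is handed in; nothing more can be done
None
```

The job is handed in, with no verdict returned: the three plates lie flat in the pocket, the hone sits on them groove up, and the jaw is closed snug.

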